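Reset the tripped breaker behind the shield with the hook rod

ROBOT

A 6-joint arm with a two-finger parallel gripper is mounted at the origin on a cart in front of the work surface, level with it; the furniture and walls round the work are solid. World frame = base frame: x ahead of the robot, y to its left, z up, the work surface at z = 0. Lengths are in m, angles in rad, forces in N, time in s.
With the tool pointing down it reaches from about 0.35 to 0.725 m from the base axis. Payload 4.3 kg.
Tool frame: the origin (TCP) lies on the centre line of the jaws, within the pads' length; the fingertips stand 11 mm ahead of it and the grasp point (between the pads) lies 8 mm behind it; z points along the fingers, y is the line along which they close (so a half turn about z gives the same grasp; the last joint's range is limited). The gripper opens to 85 mm and grips with 20 to 120 N. Pads are 22 mm wide; open, the fingers measure 114 mm over their backs; the gripper's body (76 mm by 85 mm) begins 54 mm behind the grasp point. The pads swing forward as they close: fully open they stand 13 mm farther back than shut.
Start: joints at [-1.359, 0.377, 0.081, 1.274, 0, 1.46], TCP at [0.182, -0.546, 0.211] pointing down, gripper open.
Joint ranges: [-2.72, 2.72], [-0.84, 1.66], [-1.02, 1.22], [-1.77, 2.12], [-1.37, 1.28], [-3.14, 3.14]. Speed limits (rad/s): [2.57, 2.57, 3.14, 3.14, 3.14, 3.14].

INTERFACE

Orientations are given as a rotation vector (axis times angle).
In Python, from workcell import bot gives the robot as it stands. The module is installed in compiled form; this text tells all that it offers.
- The arm moves only by the tool arm_command, never from a script. Its argument "increments" is a list of rows, each a list of 3 entries, a list of its own where there are three numbers: the shift along the tool's x, y, z in mm, then the turn, a rotation vector about the tool's x, y, z in rad, then the opening, from 0 (shut) to 1 (fully open). A call has 1 to 20 rows; each row shifts and turns the commanded pose from where the row before left it, along the tool's axes as they then stand; what a row does not reach is not made up. A row lasts 1/12 s, in which the tool goes at most 41.7 mm and 7.16 degrees, less where a joint would pass 70% of its speed; a pose out of reach is approached as far as the arm can. A call is refused whole if a number of a shift passes 41.7 or a number of a turn 0.125, either way. A call with a gripper value outside its range is refused whole. The fingers move at their own pace and stop on an object; "force" is the grip in N (left out, the last holds). Time passes only in rows, so rows that do not move let the fingers close. It gives the time, the measured TCP pose, the force, the opening and the grip force at its end, in the units of the state.
- bot.state(): the state, without advancing time (a new reading comes with each control period).
- bot.get_image(name): name is "scene" or "top" or "wrist"; returns a dict with "frame" (420x560x3 uint8, red, green, blue), "camera_matrix" (3x3 intrinsics, pixels), "R" (3x3) and "t" (3): a world point X has camera coordinates R X + t. Camera axes: x right, y down, z forward; pixel columns grow to the right and rows downward; lengths in m; the calibration is good to about 2 mm. A picture is of the moment at which its call begins. There is no depth.
- bot.finish_job(): hands the job in; it is judged then, once.
The state is a dict: "t": time; "joint_positions": joint angles; "qvel": joint speeds; "effort": joint torques, N m; "tool_pos": TCP position; "ee_rot": TCP orientation; "ft_force": force on the tool from outside, world axes, zero at the start; "ft_torque": the same for the moment, N m; "width": finger opening in m; "finger_force": force on a finger pad.
Only numpy, scipy, OpenCV 4.12 (cv2) and the standard library are available. Lean on these libraries where they do the work, as an engineer would, in place of code of your own. Each camera call takes 0.05 s, during which the arm holds its last target. There are 200 camera calls.

TASK

The slide breaker on the powered test bay has tripped. Take the insulated hook rod out of its rest, reach over the clear shield with it, hook the orange pull tab from behind and draw it slowly and gently towards the shield, by feel, until it latches and stays, without hauling on it once it meets its stop. Then lay the rod back in its rest as it was; touch the tab with nothing but the rod, do not knock the shield, and leave the other things on the bench alone.

Things in the scene. Friction and masses are not known exactly. Their poses are not given: they have to be found in the camera images.
- hook_rod: Loose insulated rod, 0.11 kg. Black flat-sided handle 104 mm long, 16 wide, 20 high, red guard block (26 wide, 28 high) 55 to 62 mm fore and aft of its middle; yellow 8 mm shank runs on, then bends square down 175 mm ahead of the origin. Origin: middle of the handle's underside, 10 mm below handle and shank centre line; x along the shank to the bend, z up. Starts in the rest.
- hook_tip (a point): Centre of the red ball, 10 mm across, at the lower end of the rod's bent-down leg (8 mm thick): 175 mm ahead in x of the rod's origin and 53 mm below it (63 mm below the shank's centre line).
- rod_rest: Fixed rest: dark steel base 120 x 70 x 8 mm with two aluminium uprights 6 mm thick, 45 mm before and behind its middle (84 mm free between them for gripping the handle from above). Each has a notch 20 mm wide with flared lips up to 104 mm; notch bottoms at 78 mm. Origin: centre of the underside; x along the rod lying in it, towards its bend. Guards leave the rod 7 mm of play either way.
- rest_seat (a point): Middle between the bottoms of the rest's two notches, 78 mm above the worktop, where the rod's origin lies when the rod is home.
- test_bay: Fixed bay: grey box 185 x 220 mm (x, y), 55 high, phone board in a blue cradle on its right half, terminals behind it, and on the left half, middle at x 0, y +50 mm, a black slide breaker 112 x 50 mm, top at 77 mm. Origin on the worktop; x away from the shield, to the back of the bay; y to the left. A clear shield stands in front.
- shield: Clear upright shield in an aluminium frame, fixed to the bay, 264 mm wide along y, 12 mm thick at its posts; middle plane at x -105 mm of test_bay, top edge 129 mm above the worktop. Origin and axes are those of test_bay. More than 4 N on it is a knock.
- pull_tab: Orange tab of the breaker, 8 mm thick in x, 32 wide in y, from 78 to 109 mm above the worktop. On its back two ears, 4 mm wide and 5 deep, 24 mm apart, keep a hook from slipping off. It slides along the bay's x. Origin: on the worktop below the tab's middle, axes as test_bay. A pull over 10 N strains it: draw at 15 mm/s or less.
- tab_back (a point): Middle of the tab's back face (away from the shield), 93.5 mm above the worktop, where the hook pulls. Behind it the breaker's flat top is free for 26 mm; beyond it lies the lower box top, also free.
- breaker_slide (a joint): Tab travel in m: 0 tripped (back, red end), growing towards the shield (-x of test_bay). Spring back: 1.5 N at 0, +0.04 N per mm, friction 0.5 N. A hidden pawl drops in behind it at an adjustable point between 17 and 49 mm, set differently each time; passing it adds under 1 N. Some 1.5 mm on, a rubber buffer of 6 N/mm stops it. Not latched, it springs back to 0; latched, it stays, less 1 to 4 mm.
- screw_dish: Grey screw dish, 70 mm across, 16 mm high; bystander, loose, to be left alone. Origin: centre of its underside.
- marker: Blue and white marker pen, 75 mm long, lying; bystander, loose, to be left alone. Origin: centre of its underside.
- dropper_bottle: Small brown dropper bottle with black top, 26 mm across, 67 mm high; bystander, loose, to be left alone. Origin: centre of its underside.
- eraser_pad: White eraser block, 22 x 34 x 16 mm; bystander, loose, to be left alone. Origin: centre of its underside.
- solder_spool: Spool, 47 mm across, 29 mm high; bystander, loose, to be left alone. Origin: centre of its underside.
Things that resemble listed ones, but are neither listed nor needed, are in the scene too. Of the things shaped like the hook_rod, the black one is meant.

How it is judged:
By the outcome, as a careful person would: the job done as asked, in the order asked, and still so for the second after the job is handed in, with the robot touching nothing.
It also fails if it takes over 58 s, if anything falls off the work surface, if the arm or the gripper's body presses on something with over 40 N, if the wrist force passes 120 N, or if a joint passes its speed limit or range.

## Working session

There is one attempt and no reset: what is moved stays moved. The work goes in short steps, Python scripts to look and compute and a tool call to move; the robot and the scene stay as the last step left them, time stands still between calls to the robot, and variables do not carry over. Pictures are saved under pics/ and viewed, at most 10 in all, crops included, and the job is handed in when it is done.

Besides the shell and the picture viewer there is one more tool, called after "Emit:" in YAML: its name, and indented under it one key for each argument. arm_command: Moves the arm, as the interface text tells. Its arguments: {"type":"object","properties":{"increments":{"type":"array","items":{"type":"array"}},"force":{"type":"number"}},"required":["increments"]}

```bash
mkdir -p pics; cat > h.py <<'E'
import numpy as np,cv2
from workcell import bot
from scipy.spatial.transform import Rotation as R
def snap(n,f,crop=None,s=1):
    d=bot.get_image(n); np.savez('pics/'+f+'.npz',**{k:np.array(v) for k,v in d.items()})
    im=d['frame'][:,:,::-1]
    save(im,f,crop,s); return d
def save(im,f,crop=None,s=1):
    if crop: im=im[crop[1]:crop[3],crop[0]:crop[2]]
    cv2.imwrite('pics/'+f+'.png',cv2.resize(im,None,fx=s,fy=s,interpolation=cv2.INTER_CUBIC))
def ray(d,u,v,z):
    K=np.array(d['camera_matrix']);Rr=np.array(d['R']);t=np.array(d['t'])
    c=-Rr.T@t; r=Rr.T@np.linalg.inv(K)@np.array([u,v,1.]); return c+r*(z-c[2])/r[2]
def proj(d,X):
    p=np.array(d['R'])@np.array(X)+d['t']; q=np.array(d['camera_matrix'])@p; return q[:2]/q[2]
E
python3 - <<'E'
from h import *
for n in('top','scene'):
    d=snap(n,n+'0',None,1.4); print(n,-np.array(d['R']).T@d['t'],d['camera_matrix'][0][0],d['R'])
s=bot.state();print(s['tool_pos'],s['ee_rot'],s['t'],R.from_rotvec(s['ee_rot']).as_matrix())
E
```

```text
top [0.38943639 0.27813156 1.35660223] 408.99732777702917 [[-1.28529428e-02 -9.99915063e-01 -2.16084321e-03]
 [-9.94593294e-01  1.30071852e-02 -1.03029091e-01]
 [ 1.03048446e-01  8.24933151e-04 -9.94675996e-01]]
scene [-0.10250658  1.08723682  0.91781463] 391.5042708804237 [[-0.80335174 -0.59550341 -0.00129179]
 [-0.37806171  0.51169005 -0.77151969]
 [ 0.46010361 -0.61931331 -0.63620413]]
[ 0.18174605 -0.54488371  0.21026256] [-3.09924021e+00 -5.03067488e-01  1.40074426e-04] 0.1 [[ 9.48657477e-01  3.16304998e-01 -3.74714399e-04]
 [ 3.16305158e-01 -9.48655880e-01  1.75161648e-03]
 [ 1.98570031e-04 -1.78020817e-03 -9.99998396e-01]]
```

View pics/top0.png

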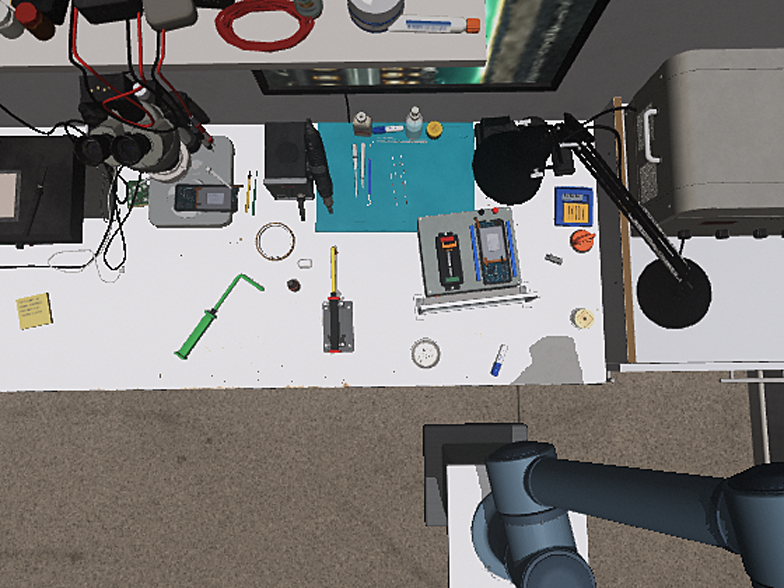

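View pics/scene0.png

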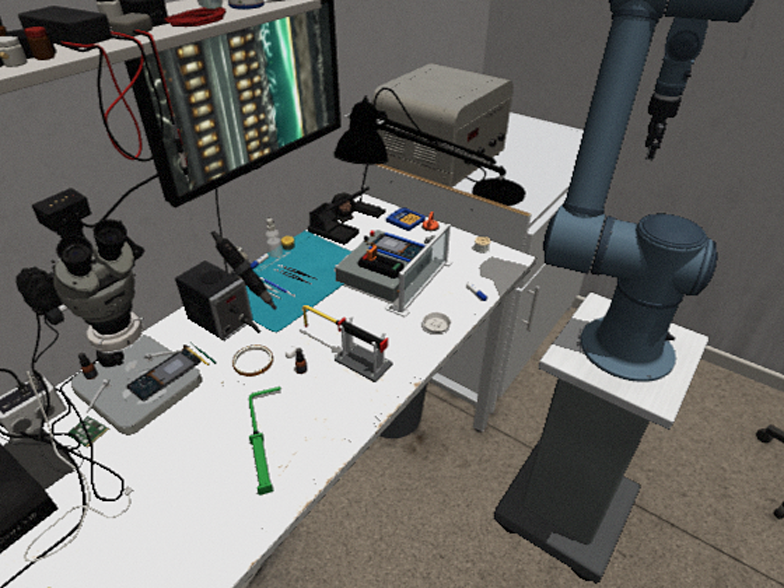

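The top view shows two hook rods: a green one lying on the bench at (212,318), and a black-handled one with red guards in the rest at (338,315). The black one is meant. The bay is at (470,255), with the orange tab at (448,240) and the shield along (478,298). I'll confirm in an enlarged crop.

```bash
python3 - <<'E'
from h import *
d=np.load('pics/top0.npz'); im=d['frame'][:,:,::-1]
a=cv2.resize(im[165:265,215:275],None,fx=6,fy=6,interpolation=cv2.INTER_CUBIC)
b=cv2.resize(im[140:240,290:360+25][:, :73],None,fx=6,fy=6,interpolation=cv2.INTER_CUBIC)
b2=cv2.resize(im[140:240,290:362],None,fx=6,fy=6,interpolation=cv2.INTER_CUBIC)
cv2.imwrite('pics/c1.png',np.hstack([a,b2])); print(a.shape,b2.shape)
E
```

```text
(600, 360, 3) (600, 432, 3)
```

View pics/c1.png

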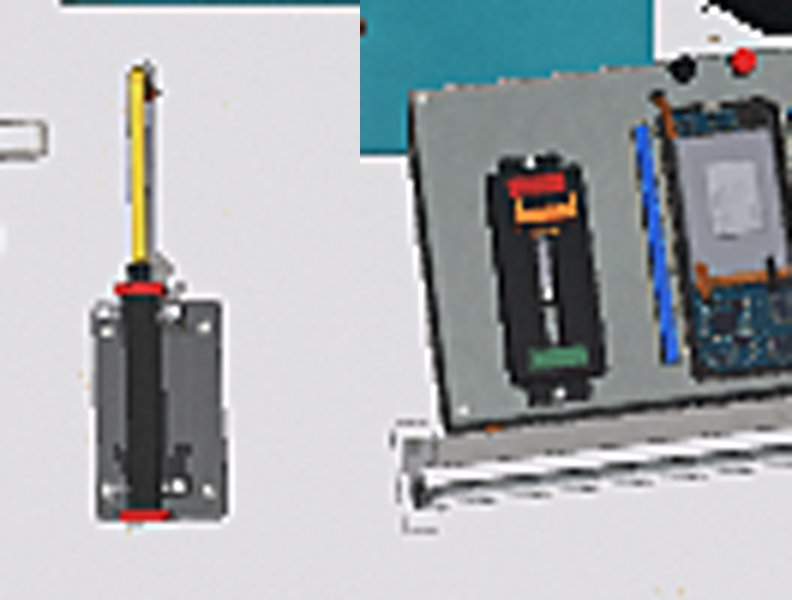

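Confirmed: the black-handled rod is in the rest, with guards at crop (140,289) and (145,516) and its shank end at (138,70). The orange tab is at (545,207). The box's left corners are at (415,95) and (447,428).

```bash
python3 - <<'E'
from h import *
d=np.load('pics/top0.npz')
A=lambda x,y,z:ray(d,215+x/6-.4,165+y/6-.4,z)
B=lambda x,y,z:ray(d,290+(x-360)/6-.4,140+y/6-.4,z)
g1=A(140,289,.102);g2=A(145,516,.102);e=A(138,68,.092)
print('guards',g1,g2,(g1+g2)/2,'end',e)
v=g1-g2;print('yaw guards',np.degrees(np.arctan2(v[1],v[0])),np.linalg.norm(v)); v=e-g2;print('yaw long',np.degrees(np.arctan2(v[1],v[0])),np.linalg.norm(v),'exp',.179+.0585)
bl=B(415,95,.055);fl=B(447,428,.055);print('box',bl,fl,np.linalg.norm(bl-fl)); v=bl-fl;th=np.arctan2(v[1],v[0]);print('bay yaw',np.degrees(th))
Rb=np.array([[np.cos(th),-np.sin(th)],[np.sin(th),np.cos(th)]])
print('origin',((bl+fl)/2)[:2]-Rb@[0,.11])
print('tab',B(545,207,.109),'breaker',B(531,160,.077),B(560,395,.077))
# rest plate corners
print('plate',[A(x,y,.008)[:2].round(4) for x,y in((93,303),(220,301),(227,520),(98,520))])
for n,X in dict(dish=(425,352),marker=(499,360),drop=(293,285),eraser=(305,263),spool=(583,318)).items(): print(n,ray(d,X[0]/1.4,X[1]/1.4,.01)[:2].round(3))
E
```

```text
guards [0.529465   0.41040037 0.102     ] [0.41305569 0.40810032 0.102     ] [0.47126035 0.40925035 0.102     ] end [0.64698043 0.41225353 0.092     ]
yaw guards 1.1319229293681907 0.11643202901837088
yaw long 1.017148745255696 0.23417521362412747 exp 0.2375
box [0.71950627 0.21730945 0.055     ] [0.53784337 0.20339925 0.055     ] 0.1821946815964689
bay yaw 4.378676879433428
origin [0.6370731  0.10067541]
tab [0.64587557 0.15374163 0.109     ] breaker [0.67788976 0.15739849 0.077     ] [0.5520068  0.14497146 0.077     ]
plate [array([0.5325, 0.4463]), array([0.5327, 0.3761]), array([0.4121, 0.3729]), array([0.413 , 0.4436])]
dish [0.409 0.205]
marker [0.388 0.032]
drop [0.572 0.515]
eraser [0.624 0.487]
spool [ 0.484 -0.169]
```

```bash
cat >> h.py <<'E'
def down(yaw): return R.from_euler('z',yaw,degrees=True)*R.from_matrix(np.diag([1.,-1,-1]))
def plan(wps,g,p=None,r=None):
    """wps: (pos,yaw_deg,nrows); yaw change is taken linearly, rows in tool axes"""
    s=bot.state(); p=np.array(s['tool_pos']) if p is None else p; r=R.from_rotvec(s['ee_rot']) if r is None else r
    rows=[];x=r.as_matrix()[:,0];yaw=np.degrees(np.arctan2(x[1],x[0]))
    for P,Y,n in wps:
        p0=p.copy();y0=yaw+(360 if Y-yaw>200 else 0)
        for i in range(1,n+1):
            tp=p0+(np.array(P)-p0)*i/n; tr=down(y0+(Y-y0)*i/n)
            sh=np.round(r.inv().apply(tp-p)*1000,1); w=np.round((r.inv()*tr).as_rotvec(),3)
            rows.append([[float(v) for v in sh],[float(v) for v in w],g])
            p=p+r.apply(sh/1000); r=r*R.from_rotvec(w)
        yaw=Y
    m=max(max(map(abs,q[0])) for q in rows);m2=max(max(map(abs,q[1])) for q in rows)
    print(len(rows),m,m2); 
    for i in range(0,len(rows),20): print(str(rows[i:i+20]).replace(' ','').replace('.0,',',').replace('.0]',']'))
    return p,r
E
python3 - <<'E'
from h import *
plan([([.42,-.2,.26],90,14),([.46,.12,.26],150,11),([.471,.409,.22],181.1,11)],1)
E
```

```text
36 29.9 0.096
[[[23.9,-18,-3.5],[-0.002,-0,-0.089],1],[[25.5,-15.8,-3.6],[0,-0,-0.089],1],[[26.7,-13.4,-3.5],[0,-0,-0.09],1],[[27.9,-11,-3.6],[0,-0,-0.089],1],[[28.7,-8.5,-3.5],[0,-0,-0.089],1],[[29.3,-5.9,-3.6],[0,-0,-0.089],1],[[29.8,-3.3,-3.5],[0,-0,-0.089],1],[[29.9,-0.6,-3.6],[0,-0,-0.09],1],[[29.9,2.1,-3.5],[0,-0,-0.089],1],[[29.6,4.7,-3.6],[0,-0,-0.089],1],[[29,7.3,-3.5],[0,0,-0.089],1],[[28.3,9.9,-3.6],[0,0,-0.09],1],[[27.2,12.4,-3.5],[0,0,-0.089],1],[[26.1,14.8,-3.6],[0,0,-0.089],1],[[29.1,3.6,0],[0,0,-0.095],1],[[28.6,6.4,0],[0,0,-0.095],1],[[27.9,9.1,0],[0,0,-0.096],1],[[26.9,11.7,0],[0,0,-0.095],1],[[25.6,14.2,0],[0,0,-0.095],1],[[24.2,16.5,0],[0,0,-0.095],1]]
[[[22.5,18.8,0],[0,0,-0.095],1],[[20.6,20.8,0],[0,0,-0.096],1],[[18.6,22.7,0],[0,0,-0.095],1],[[16.3,24.4,0],[0,0,-0.095],1],[[13.9,25.8,0],[0,0,-0.095],1],[[12.3,23.3,3.6],[0,0,-0.05],1],[[11.1,23.8,3.7],[0,0,-0.049],1],[[9.9,24.3,3.6],[0,0,-0.049],1],[[8.7,24.8,3.6],[0,0,-0.05],1],[[7.4,25.3,3.7],[-0,0,-0.049],1],[[6.3,25.5,3.6],[-0,0,-0.049],1],[[4.9,25.8,3.6],[-0,0,-0.05],1],[[3.7,26.1,3.7],[-0,0,-0.049],1],[[2.4,26.1,3.6],[-0,0,-0.049],1],[[1.1,26.3,3.7],[-0,0,-0.05],1],[[-0.3,26.3,3.6],[-0,0,-0.049],1]]
```

Emit:
arm_command:
  increments:
    - [[24,-18,-3.5],[0,0,-0.09],1]
    - [[25.5,-16,-3.5],[0,0,-0.09],1]
    - [[26.5,-13.5,-3.5],[0,0,-0.09],1]
    - [[28,-11,-3.5],[0,0,-0.09],1]
    - [[28.5,-8.5,-3.5],[0,0,-0.09],1]
    - [[29.5,-6,-3.5],[0,0,-0.09],1]
    - [[30,-3.5,-3.5],[0,0,-0.09],1]
    - [[30,-0.5,-3.5],[0,0,-0.09],1]
    - [[30,2,-3.5],[0,0,-0.09],1]
    - [[29.5,4.5,-3.5],[0,0,-0.09],1]
    - [[29,7.5,-3.5],[0,0,-0.09],1]
    - [[28.5,10,-3.5],[0,0,-0.09],1]
    - [[27,12.5,-3.5],[0,0,-0.09],1]
    - [[26,15,-3.5],[0,0,-0.09],1]
    - [[29,3.5,0],[0,0,-0.095],1]
    - [[28.5,6.5,0],[0,0,-0.095],1]
    - [[28,9,0],[0,0,-0.095],1]
    - [[27,11.5,0],[0,0,-0.095],1]
    - [[25.5,14,0],[0,0,-0.095],1]
    - [[24,16.5,0],[0,0,-0.095],1]

```text
t: 1.77
tool_pos: [0.4378, -0.023, 0.2597]
ee_rot: [-1.485, -2.768, 0.001]
ft_force: [-0.7, -0.4, 0.5]
width: 0.0854
finger_force: 0.0
```

Emit:
arm_command:
  increments:
    - [[22.5,19,0],[0,0,-0.095],1]
    - [[20.5,21,0],[0,0,-0.095],1]
    - [[18.5,22.5,0],[0,0,-0.095],1]
    - [[16.5,24.5,0],[0,0,-0.095],1]
    - [[14,26,0],[0,0,-0.095],1]
    - [[12.5,23.5,3.5],[0,0,-0.05],1]
    - [[11,24,3.5],[0,0,-0.05],1]
    - [[10,24.5,3.5],[0,0,-0.05],1]
    - [[8.5,25,3.5],[0,0,-0.05],1]
    - [[7.5,25.5,3.5],[0,0,-0.05],1]
    - [[6.5,25.5,3.5],[0,0,-0.05],1]
    - [[5,26,3.5],[0,0,-0.05],1]
    - [[3.5,26,3.5],[0,0,-0.05],1]
    - [[2.5,26,3.5],[0,0,-0.05],1]
    - [[1,26,3.5],[0,0,-0.05],1]
    - [[0,26,3.5],[0,0,-0.05],1]
    - [[0,0,0],[0,0,0],1]

```text
t: 3.18
tool_pos: [0.4616, 0.4147, 0.2193]
ee_rot: [0.064, -3.139, -0.001]
ft_force: [0.1, 0.2, -0.2]
width: 0.0856
finger_force: 0.0
```

```bash
python3 - <<'E'
from h import *
d=snap('wrist','w1',None,1.4)
s=bot.state();print(s['t'],s['tool_pos'],R.from_rotvec(s['ee_rot']).as_matrix()[:,0],s['joint_positions'])
# reprojected expectations
for X in ([.5295,.4104,.102],[.413,.4081,.102],[.4713,.409,.098]): print(proj(d,X)*1.4)
plan([([.4713,.409,.12],181.1,4),([.4713,.409,.080],181.1,3)],1)
E
```

```text
3.2333 [0.46188094 0.41252394 0.21982454] [-0.99927938 -0.03790558  0.00196936] [6.26597553e-01 4.73482264e-01 2.50249964e-01 1.34990705e+00
 3.73371305e-05 5.88681518e-01]
[382.23525484 374.47620384]
[385.47765967 188.98570241]
[383.42397409 285.53671264]
7 25.0 0.005
[[[-2.4,-0.9,25],[-0.001,-0.002,0.005],1],[[-2.3,-1,24.9],[-0,0,0.004],1],[[-2.3,-0.9,25],[-0,0,0.005],1],[[-2.4,-1,24.9],[-0,0,0.005],1],[[0,0,13.3],[-0,0,-0],1],[[0,0,13.4],[-0,0,-0],1],[[0,0,13.3],[-0,0,-0],1]]
```

View pics/w1.png

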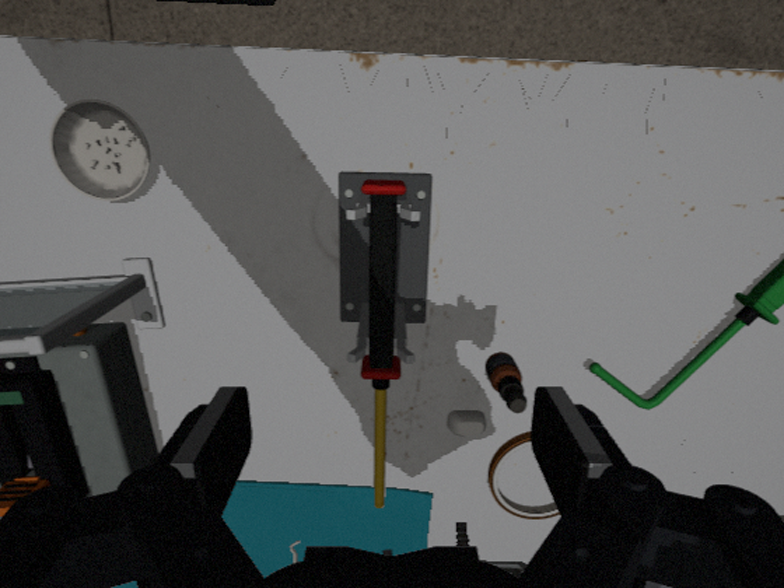

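The wrist view shows the guards at (384,188) and (381,373), within a pixel of the prediction. The rod is sitting cleanly in its notches and nothing is in the way, so I'm descending and gripping.

Emit:
arm_command:
  increments:
    - [[-2.4,-1,25],[0,0,0.005],1]
    - [[-2.4,-1,25],[0,0,0.005],1]
    - [[-2.4,-1,25],[0,0,0.005],1]
    - [[-2.4,-1,25],[0,0,0.004],1]
    - [[0,0,13],[0,0,0],1]
    - [[0,0,14],[0,0,0],1]
    - [[0,0,13],[0,0,0],1]
    - [[0,0,0],[0,0,0],1]
    - [[0,0,0],[0,0,0],0.3]
  force: 40

```text
t: 3.98
tool_pos: [0.4718, 0.4058, 0.0811]
ee_rot: [0.023, -3.14, 0.003]
ft_force: [0.4, 0.6, -0.2]
width: 0.0753
finger_force: 0.0
```

Emit:
arm_command:
  increments:
    - [[0,0,0],[0,0,0],0]
    - [[0,0,0],[0,0,0],0]
    - [[0,0,0],[0,0,0],0]
    - [[0,0,0],[0,0,0],0]
    - [[0,0,0],[0,0,0],0]
    - [[0,0,0],[0,0,0],0]
    - [[0,0,0],[0,0,0],0]
    - [[0,0,0],[0,0,0],0]
  force: 100

```text
t: 4.65
tool_pos: [0.4725, 0.4073, 0.0815]
ee_rot: [-0.026, 3.141, -0.0]
ft_force: [-0.1, 0.2, 0.1]
width: 0.0004
finger_force: 0.0
```

```bash
python3 - <<'E'
from h import *
s=bot.state();print(s['t'],s['tool_pos'],R.from_rotvec(s['ee_rot']).as_matrix()[:,0],s['width'],s['finger_force'],s['ft_force'])
E
```

```text
4.65 [0.4724892  0.40729305 0.08154806] [-9.99867583e-01 -1.62731679e-02 -3.78945582e-05] 0.0004362488013453352 0.0 [-0.12491563  0.15801468  0.12336991]
```

The fingers shut on nothing, so I'll look.

```bash
python3 - <<'E'
from h import *
a=snap('scene','s2'); b=snap('wrist','w2'); 
im=lambda d,c,s:cv2.resize(d['frame'][c[1]:c[3],c[0]:c[2],::-1],None,fx=s,fy=s,interpolation=cv2.INTER_CUBIC)
A=im(a,(190,180,310,290),5)[:550];B=cv2.resize(im(b,(160,100,400,420),1.72),(200*2,550))
cv2.imwrite('pics/c2.png',np.hstack([A[:, :400+0],B]) if 0 else np.hstack([cv2.resize(A,(400,367)),cv2.resize(B,(400,367))]))
E
```

```text
(no output)
```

View pics/c2.png

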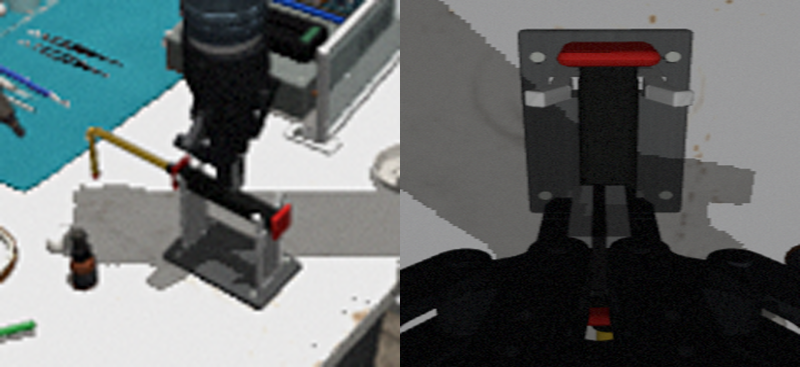

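The picture is ambiguous: the scene view shows no near-side finger over the handle. I'll enlarge.

```bash
python3 - <<'E'
from h import *
a=np.load('pics/s2.npz');b=np.load('pics/w2.npz')
A=cv2.resize(a['frame'][200:260,230:290,::-1],(400,400),interpolation=cv2.INTER_CUBIC)
B=cv2.resize(b['frame'][200:420,160:400,::-1],(400,400),interpolation=cv2.INTER_CUBIC)
o=np.hstack([A,B]);o=(255*(o/255.)**.5).astype('uint8')
cv2.imwrite('pics/c3.png',o)
s=bot.state();print(proj(a,s['tool_pos']),proj(b,s['tool_pos']))
E
```

```text
[259.21363955 239.42816374] [282.43247649 258.76787077]
```

View pics/c3.png

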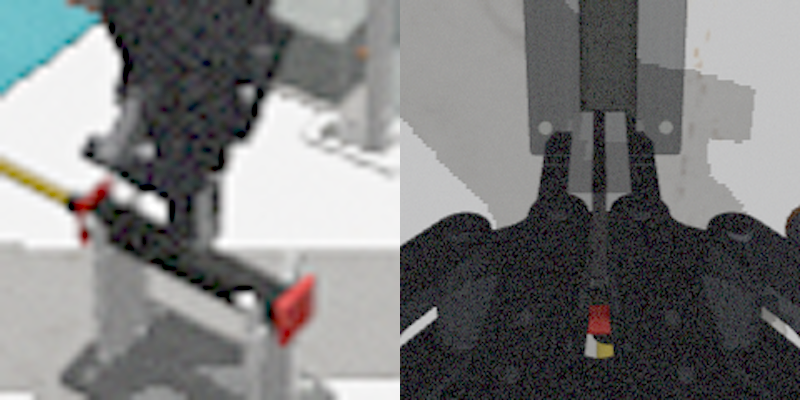

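```bash
python3 - <<'E'
from h import *
b=np.load('pics/w2.npz');a=np.load('pics/s2.npz');s=bot.state();T=R.from_rotvec(s['ee_rot']);p=np.array(s['tool_pos'])
print('cam',-b['R'].T@b['t']-p)
print('backguard',proj(b,[.413,.408,.102]),'seen 285,146')
for n,o in dict(tip=(0,0,.011),tcp=(0,0,0),m10=(0,0,-.01),m20=(0,0,-.02),m40=(0,0,-.04)).items():
    for dx in(-.011,.011): print(n,dx,proj(b,p+T.apply(np.array(o)+[dx,0,0])).round(),proj(a,p+T.apply(np.array(o)+[dx,0,0])).round())
print('handle top',proj(a,[.4725,.409,.098]),proj(a,[.4725,.409,.078]))
print(s['width'],s['finger_force'])
E
```

```text
cam [-0.08291445 -0.00310138  0.16353432]
backguard [287.54469884 149.9761152 ] seen 285,146
tip -0.011 [282. 268.] [257. 241.]
tip 0.011 [282. 231.] [262. 243.]
tcp -0.011 [282. 278.] [256. 238.]
tcp 0.011 [283. 239.] [262. 241.]
m10 -0.011 [283. 288.] [256. 236.]
m10 0.011 [283. 248.] [262. 238.]
m20 -0.011 [283. 299.] [256. 233.]
m20 0.011 [283. 257.] [262. 236.]
m40 -0.011 [283. 326.] [256. 228.]
m40 0.011 [283. 280.] [262. 231.]
handle top [258.67985816 235.8140811 ] [258.88122775 240.53961616]
-1.962534383805058e-05 0.0
```

```bash
python3 - <<'E'
from h import *
b=np.load('pics/w1.npz');p=np.array([.46188,.41252,.21982])
x=np.array([-.99928,-.0379,.002]);T=np.column_stack([x,np.cross([0,0,-1],x),[0,0,-1]])
for z in(.011,-.002,-.015,-.03):
  for y in(-.0425,.0425): print(z,y,[(proj(b,p+T@[dx,y,z])*1.4).round() for dx in(-.011,.011)])
a0=np.load('pics/scene0.npz')['frame'];a=np.load('pics/s2.npz');c=np.load('pics/w2.npz')
print('scene guards pred',proj(a,[.5295,.4104,.102]),proj(a,[.413,.4081,.102]))
def red(f): 
    f=f.astype(int);m=(f[:,:,0]>120)&(f[:,:,1]<70)&(f[:,:,2]<70);n,l,st,ce=cv2.connectedComponentsWithStats(m.astype('uint8'));return [(st[i,4],ce[i].round(1)) for i in range(1,n) if st[i,4]>5 and 150<ce[i][0]<310 and 190<ce[i][1]<300]
print(red(a0),red(a['frame']))
A=cv2.resize(c['frame'][180:330,200:360,::-1],(800,750))[:600]
A=(255*(A/255.)**.45).astype('uint8');cv2.imwrite('pics/c4.png',A)
E
```

```text
0.011 -0.0425 [array([282., 376.]), array([278., 324.])]
0.011 0.0425 [array([497., 376.]), array([501., 325.])]
-0.002 -0.0425 [array([275., 393.]), array([270., 338.])]
-0.002 0.0425 [array([504., 393.]), array([509., 339.])]
-0.015 -0.0425 [array([266., 412.]), array([261., 354.])]
-0.015 0.0425 [array([512., 412.]), array([518., 355.])]
-0.03 -0.0425 [array([255., 438.]), array([249., 376.])]
-0.03 0.0425 [array([524., 439.]), array([530., 377.])]
scene guards pred [244.16883338 227.7842741 ] [274.29699928 242.66906016]
[(np.int32(10), array([273.6, 243.8]))] [(np.int32(11), array([273.6, 243.6]))]
```

View pics/c4.png

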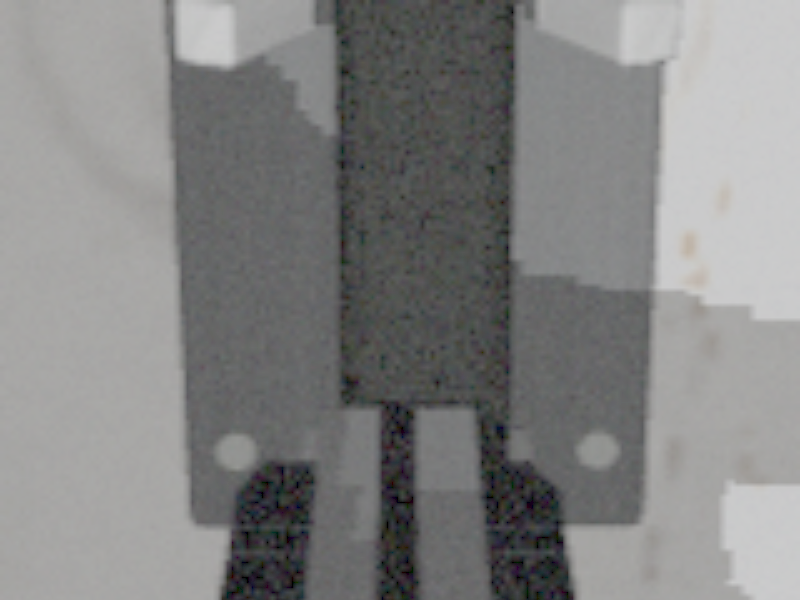

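Both cameras put the real fingertips about 30 mm higher than the stated TCP implies. The shut pads end at wrist row ~260 where 231 was predicted, and in the scene view at the handle's top. So the fingers closed just above the handle, and the rod hasn't moved. I'll open, go 28 mm lower and grip again; by either reading this clears the rest.

Emit:
arm_command:
  increments:
    - [[0,0,0],[0,0,0],1]
    - [[0,0,0],[0,0,0],1]
    - [[0,0,0],[0,0,0],1]
    - [[0,0,0],[0,0,0],1]
    - [[0,0,0],[0,0,0],1]
    - [[0,0,0],[0,0,0],1]
    - [[0,0,0],[0,0,0],1]
    - [[0,0,0],[0,0,0],1]
    - [[1,1,7],[0,0,0],1]
    - [[0,0,7],[0,0,0],1]
    - [[0,0,7],[0,0,0],1]
    - [[0,0,7],[0,0,0],1]
    - [[0,0,0],[0,0,0],1]
  force: 40

```text
t: 5.83
tool_pos: [0.47, 0.4072, 0.0511]
ee_rot: [0.025, -3.138, 0.004]
ft_force: [-0.4, -0.8, -0.2]
width: 0.0854
finger_force: 0.0
```

Emit:
arm_command:
  increments:
    - [[0,0,0],[0,0,0],0]
    - [[0,0,0],[0,0,0],0]
    - [[0,0,0],[0,0,0],0]
    - [[0,0,0],[0,0,0],0]
    - [[0,0,0],[0,0,0],0]
    - [[0,0,0],[0,0,0],0]
    - [[0,0,0],[0,0,0],0]
    - [[0,0,0],[0,0,0],0]
  force: 60

```text
t: 6.5
tool_pos: [0.4719, 0.4085, 0.0541]
ee_rot: [-0.025, 3.141, 0.001]
ft_force: [-0.0, -0.1, 3.6]
width: 0.0149
finger_force: 59.8
```

```bash
python3 - <<'E'
from h import *
a=snap('scene','s3'); b=snap('wrist','w3'); 
A=cv2.resize(a['frame'][195:265,225:295,::-1],(400,400),interpolation=cv2.INTER_CUBIC)
B=cv2.resize(b['frame'][130:420,160:400,::-1],(400,400),interpolation=cv2.INTER_CUBIC)
o=np.hstack([A,B]);cv2.imwrite('pics/c5.png',(255*(o/255.)**.5).astype('uint8'))
s=bot.state();print(s['t'],s['tool_pos'],R.from_rotvec(s['ee_rot']).as_matrix()[:,0],s['width'],s['finger_force'],s['ft_force'])
E
```

```text
6.6 [0.47185345 0.40856324 0.05410497] [-9.99868295e-01 -1.62036281e-02 -9.13464412e-04] 0.01518068882969336 59.80901062488556 [-0.0331244   0.59319081  3.9374769 ]
```

Gripped: width 15 mm, 60 N. I'll raise the grip to 100 N and lift.

Emit:
arm_command:
  increments:
    - [[0,0,0],[0,0,0],0]
    - [[0,0,0],[0,0,0],0]
    - [[0,0,-3],[0,0,0],0]
    - [[0,0,-5],[0,0,0],0]
    - [[0,0,-7],[0,0,0],0]
    - [[0,0,-10],[0,0,0],0]
    - [[0,0,-15],[0,0,0],0]
    - [[0,0,-15],[0,0,0],0]
    - [[0,0,-15],[0,0,0],0]
    - [[0,0,-15],[0,0,0],0]
    - [[0,0,-15],[0,0,0],0]
    - [[0,0,-15],[0,0,0],0]
    - [[0,0,-15],[0,0,0],0]
    - [[0,0,0],[0,0,0],0]
    - [[0,0,0],[0,0,0],0]
  force: 100

```text
t: 7.85
tool_pos: [0.4722, 0.4085, 0.1849]
ee_rot: [-0.025, 3.139, 0.001]
ft_force: [0.7, -0.6, -1.1]
width: 0.0143
finger_force: 97.7
```

```bash
python3 - <<'E'
from h import *
a=snap('scene','s4'); b=snap('top','t4'); 
A=cv2.resize(a['frame'][130:260,180:310,::-1],(400,400),interpolation=cv2.INTER_CUBIC)
B=cv2.resize(b['frame'][140:270,190:320,::-1],(400,400),interpolation=cv2.INTER_CUBIC)
o=np.hstack([A,B]);cv2.imwrite('pics/c6.png',(255*(o/255.)**.7).astype('uint8'))
s=bot.state();p=s['tool_pos'];print(s['t'],p,R.from_rotvec(s['ee_rot']).as_matrix()[:,0],s['width'],s['finger_force'],s['ft_force'])
tip=np.array(p)+[.175,.0035,-.029]
print('tip pred',tip,(proj(a,tip)-[180,130])*400/130,(proj(b,tip)-[190,140])*400/130+[400,0])
e=tip+[0.004,0,.067];print('bend pred',(proj(a,e)-[180,130])*400/130,(proj(b,e)-[190,140])*400/130+[400,0])
E
```

```text
7.95 [0.47108026 0.40774538 0.18273658] [-0.99987019 -0.01608027  0.00101207] 0.014161979752923333 97.67087817192078 [ 0.38998098  0.28888456 -1.9653951 ]
tip pred [0.64608026 0.41124538 0.15373658] [108.22067676 219.59770962] [540.7378644   98.81216621]
bend pred [ 98.49195521 165.27714074] [532.64173082  79.3396801 ]
```

View pics/c6.png

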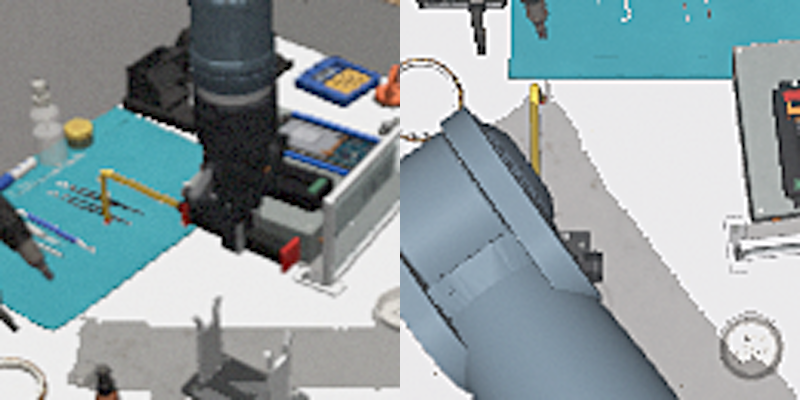

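The rod is lifted and level. The ball is seen at (107,219) in the scene view and (543,97) in the top view, within 1 px of prediction, so tip = TCP + 175 mm along the rod, −29 mm in z. Next I'll refine the tab from both views.

```bash
python3 - <<'E'
from h import *
from scipy.optimize import least_squares
T=np.load('pics/top0.npz');S=np.load('pics/scene0.npz')
def mask(f,c):
    h=cv2.cvtColor(f,cv2.COLOR_RGB2HSV);m=np.zeros(h.shape[:2],bool)
    m[c[1]:c[3],c[0]:c[2]]=((h[...,0]>=6)&(h[...,0]<=20)&(h[...,1]>150)&(h[...,2]>110))[c[1]:c[3],c[0]:c[2]]
    y,x=np.where(m);return np.array([x.min(),x.max()+1,y.min(),y.max()+1]),len(x),[x.mean(),y.mean()]
mt=mask(T['frame'],(308,160,335,182));ms=mask(S['frame'],(250,165,285,200));print(mt,ms)
th=np.radians(4.4);Rb=np.array([[np.cos(th),-np.sin(th)],[np.sin(th),np.cos(th)]])
def bb(d,p):
    P=[proj(d,[*(np.array(p)+Rb@[x,y]),z])-0.0 for x in(-.004,.004,) for y in(-.016,.016) for z in(.078,.109)]
    P+=[proj(d,[*(np.array(p)+Rb@[.009,y]),z]) for y in(-.014,.014) for z in(.109,)]
    P=np.array(P);return np.array([P[:,0].min(),P[:,0].max(),P[:,1].min(),P[:,1].max()])+.5
for p in([.646,.1537],[.64,.152]): print(bb(T,p).round(1),bb(S,p).round(1))
f=lambda p:np.r_[bb(T,p)-mt[0],bb(S,p)-ms[0]]
for fn in(f,lambda p:f(p)[:4],lambda p:f(p)[4:]): r=least_squares(fn,[.64,.152],loss='soft_l1');print(r.x,fn(r.x).round(1))
B=lambda x,y,z:ray(T,290+(x-360)/6-.4,140+y/6-.4,z)
print('shield',B(425,490,.129),B(790,445,.129))
E
```

```text
(array([316, 326, 172, 179]), 31, [np.float64(320.64516129032256), np.float64(175.2258064516129)]) (array([262, 269, 175, 186]), 21, [np.float64(265.57142857142856), np.float64(178.76190476190476)])
[314.9 326.2 171.3 178.2] [261.4 269.  174.5 186.4]
[315.5 326.8 173.2 180.1] [263.  270.6 174.8 186.7]
[0.64414513 0.15294101] [-0.9  0.5 -0.1 -0.2 -0.   0.5 -0.5  0.5]
[0.64367437 0.15236666] [-0.7  0.7  0.  -0.1]
[0.6449178  0.15340169] [-0.3  0.3 -0.5  0.4]
shield [0.49822101 0.21928175 0.129     ] [0.51854238 0.03534251 0.129     ]
```

```bash
python3 - <<'E'
from h import *
plan([([.4875,.1390,.190],185.5,14),([.4875,.1390,.150],185.5,4)],0)
E
```

```text
18 19.3 0.006
[[[-0.9,-19.2,-0.5],[-0.001,-0.001,-0.006],0],[[-0.7,-19.2,-0.5],[-0,-0,-0.005],0],[[-0.7,-19.3,-0.5],[-0,-0,-0.006],0],[[-0.5,-19.2,-0.5],[-0,-0,-0.006],0],[[-0.4,-19.2,-0.6],[-0,-0,-0.006],0],[[-0.3,-19.2,-0.5],[-0,-0,-0.005],0],[[-0.2,-19.3,-0.5],[-0,-0,-0.006],0],[[-0.1,-19.2,-0.5],[-0,-0,-0.006],0],[[-0,-19.2,-0.5],[-0,-0,-0.005],0],[[0.1,-19.3,-0.5],[-0,-0,-0.006],0],[[0.2,-19.2,-0.6],[-0,-0,-0.006],0],[[0.4,-19.2,-0.5],[-0,-0,-0.005],0],[[0.4,-19.2,-0.5],[-0,-0,-0.006],0],[[0.6,-19.3,-0.5],[-0,-0,-0.006],0],[[-0,0,10],[-0,-0,0],0],[[-0,0,10],[-0,-0,0],0],[[-0,0,10],[-0,-0,0],0],[[-0,0,10],[-0,-0,0],0]]
```

Emit:
arm_command:
  increments:
    - [[-1,-19,-0.5],[0,0,-0.006],0]
    - [[-0.7,-19,-0.5],[0,0,-0.006],0]
    - [[-0.7,-19,-0.5],[0,0,-0.006],0]
    - [[-0.5,-19,-0.5],[0,0,-0.006],0]
    - [[-0.4,-19,-0.5],[0,0,-0.006],0]
    - [[-0.3,-19.5,-0.5],[0,0,-0.006],0]
    - [[-0.2,-19.5,-0.5],[0,0,-0.006],0]
    - [[-0.1,-19.5,-0.5],[0,0,-0.006],0]
    - [[0,-19.5,-0.5],[0,0,-0.005],0]
    - [[0.1,-19.5,-0.5],[0,0,-0.005],0]
    - [[0.2,-19.5,-0.5],[0,0,-0.005],0]
    - [[0.4,-19.5,-0.5],[0,0,-0.005],0]
    - [[0.4,-19,-0.5],[0,0,-0.006],0]
    - [[0.6,-19,-0.5],[0,0,-0.006],0]
    - [[0,0,10],[0,0,0],0]
    - [[0,0,10],[0,0,0],0]
    - [[0,0,10],[0,0,0],0]
    - [[0,0,10],[0,0,0],0]
    - [[0,0,0],[0,0,0],0]
    - [[0,0,0],[0,0,0],0]

```text
t: 9.62
tool_pos: [0.4871, 0.1397, 0.1493]
ee_rot: [0.153, -3.135, 0.0]
ft_force: [-0.2, 0.4, -1.1]
width: 0.014
finger_force: 97.9
```

```bash
python3 - <<'E'
from h import *
a=snap('scene','s5'); b=snap('top','t5'); 
A=cv2.resize(a['frame'][140:210,235:305,::-1],(400,400),interpolation=cv2.INTER_CUBIC)
B=cv2.resize(b['frame'][150:210,290:350,::-1],(400,400),interpolation=cv2.INTER_CUBIC)
o=np.hstack([A,B]);cv2.imwrite('pics/c7.png',(255*(o/255.)**.7).astype('uint8'))
s=bot.state();p=np.array(s['tool_pos']);x=-R.from_rotvec(s['ee_rot']).as_matrix()[:,0];print(s['t'],p,x,s['width'],s['ft_force'])
tip=p+.175*x+[0,0,-.029]
q=lambda X:((proj(a,X)-[235,140])*400/70,(proj(b,X)-[290,150])*400/60+[400,0])
print('tip',tip,q(tip),'tabtop',q([.644,.153,.109]),'tip pred if lowered .023',q(tip-[0,0,.023]))
E
```

```text
9.7167 [0.48833783 0.13966804 0.1506032 ] [9.95298261e-01 9.68574754e-02 1.65912868e-05] 0.014297925972959149 [-0.44925788 -0.070811   -0.25472651]
tip [0.66251503 0.15661809 0.12160611] (array([148.44057832, 185.63853147]), array([598.4178034 , 119.64077993])) tabtop (array([175.09582784, 209.08708898]), array([604.5773013 , 164.61794846])) tip pred if lowered .023 (array([149.42081107, 215.40442399]), array([593.84126476, 130.35474707]))
```

View pics/c7.png

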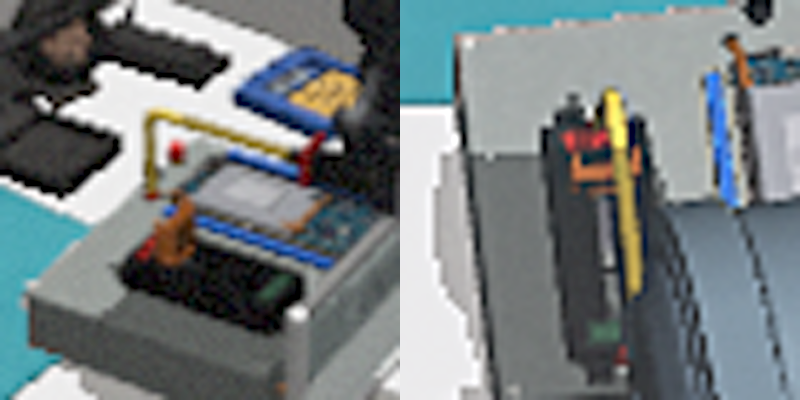

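```bash
python3 - <<'E'
from h import *
from scipy.optimize import least_squares
a=np.load('pics/s5.npz');b=np.load('pics/t5.npz')
s=bot.state();p=np.array(s['tool_pos']);x=-R.from_rotvec(s['ee_rot']).as_matrix()[:,0]
q=lambda X:np.r_[(proj(a,X)-[235,140]+.5)*400/70,(proj(b,X)-[290,150]+.5)*400/60+[400,0]]
tip=p+.175*x+[0,0,-.029]
for n,X in dict(bendouter=tip+[.004,0,.063],shank_guard=tip-x*.1+[0,0,.067],ball=tip).items(): print(n,q(X).round())
# orange tab now in top
h=cv2.cvtColor(b['frame'],cv2.COLOR_RGB2HSV);m=((h[...,0]>=6)&(h[...,0]<=20)&(h[...,1]>140)&(h[...,2]>90));m[:, :310]=0;m[:,332:]=0;m[:168]=0;m[182:]=0
ys,xs=np.where(m);print(sorted(set(zip(ys.tolist(),xs.tolist()))))
# triangulate bend corner from (155,118) scene,(611,92) top
r=least_squares(lambda X:(q(X)-[154,116,611,92])/6,tip+[0,0,.063]);print('bend tri',r.x,r.fun,tip+[0.003,0,.063])
E
```

```text
bendouter [143. 102. 615.  83.]
shank_guard [287. 143. 644. 315.]
ball [151. 188. 602. 123.]
[(169, 321), (170, 321), (171, 321), (172, 325), (173, 316), (173, 325), (174, 316), (174, 324), (174, 325), (175, 316), (175, 317), (175, 318), (175, 319), (175, 320), (175, 321), (175, 324), (175, 325), (176, 316), (176, 317), (176, 318), (176, 319), (176, 320), (176, 324), (178, 320), (178, 322)]
bend tri [0.66285656 0.15661866 0.17608603] [-0.92235098 -0.11065083  0.37786707  0.5348289 ] [0.66551503 0.15661809 0.18460611]
```

The scene view shows the ball at (150,193), just behind the orange tab at (178,225). The top view puts the shank about 1.5 mm left of the tab's middle line. I'll trim sideways and lower gently, watching the force.

Emit:
arm_command:
  increments:
    - [[0,-1.5,0],[0,0,0],0]
    - [[0,0,4],[0,0,0],0]
    - [[0,0,4],[0,0,0],0]
    - [[0,0,4],[0,0,0],0]
    - [[0,0,4],[0,0,0],0]
    - [[0,0,4],[0,0,0],0]
    - [[0,0,1],[0,0,0],0]
    - [[0,0,0],[0,0,0],0]
    - [[0,0,0],[0,0,0],0]
    - [[0,0,0],[0,0,0],0]

```text
t: 10.55
tool_pos: [0.4886, 0.1377, 0.1297]
ee_rot: [-0.151, 3.138, -0.0]
ft_force: [0.0, -0.2, -2.2]
width: 0.0144
finger_force: 97.9
```

```bash
python3 - <<'E'
from h import *
s=bot.state();p=np.array(s['tool_pos']);x=-R.from_rotvec(s['ee_rot']).as_matrix()[:,0];print(s['t'],p,p+.175*x+[0,0,-.029],s['ft_force'],s['ft_torque'],s['width'])
E
```

```text
10.55 [0.48861767 0.13770237 0.12970972] [0.66280938 0.15450252 0.10076076] [ 0.04443928 -0.181093   -2.16340238] [ 0.05285781 -0.00425582 -0.03908306] 0.014350482808121241
```

Emit:
arm_command:
  increments:
    - [[1,0,0],[0,0,0],0]
    - [[1,0,0],[0,0,0],0]
    - [[1,0,0],[0,0,0],0]
    - [[1,0,0],[0,0,0],0]
    - [[1,0,0],[0,0,0],0]
    - [[1,0,0],[0,0,0],0]
    - [[0,0,0],[0,0,0],0]

```text
t: 11.13
tool_pos: [0.4822, 0.1371, 0.1296]
ee_rot: [0.151, -3.138, 0.0]
ft_force: [0.6, 0.3, -1.0]
width: 0.0139
finger_force: 97.9
```

Emit:
arm_command:
  increments:
    - [[1,0,0],[0,0,0],0]
    - [[1,0,0],[0,0,0],0]
    - [[1,0,0],[0,0,0],0]
    - [[1,0,0],[0,0,0],0]
    - [[1,0,0],[0,0,0],0]
    - [[1,0,0],[0,0,0],0]
    - [[0,0,0],[0,0,0],0]

```text
t: 11.72
tool_pos: [0.4769, 0.1366, 0.1297]
ee_rot: [-0.151, 3.137, -0.0]
ft_force: [2.0, 0.9, -1.9]
width: 0.0138
finger_force: 97.8
```

Emit:
arm_command:
  increments:
    - [[1,0,0],[0,0,0],0]
    - [[1,0,0],[0,0,0],0]
    - [[1,0,0],[0,0,0],0]
    - [[1,0,0],[0,0,0],0]
    - [[1,0,0],[0,0,0],0]
    - [[0,0,0],[0,0,0],0]

```text
t: 12.22
tool_pos: [0.4714, 0.136, 0.1296]
ee_rot: [-0.151, 3.138, -0.0]
ft_force: [1.5, 0.7, -2.2]
width: 0.0143
finger_force: 97.8
```

Emit:
arm_command:
  increments:
    - [[1,0,0],[0,0,0],0]
    - [[1,0,0],[0,0,0],0]
    - [[1,0,0],[0,0,0],0]
    - [[1,0,0],[0,0,0],0]
    - [[0,0,0],[0,0,0],0]

```text
t: 12.63
tool_pos: [0.4674, 0.1356, 0.1296]
ee_rot: [0.151, -3.138, 0.0]
ft_force: [1.8, -0.5, -1.0]
width: 0.014
finger_force: 97.8
```

```bash
cat > q.py <<'E'
from h import *
s=bot.state();p=np.array(s['tool_pos']);x=-R.from_rotvec(s['ee_rot']).as_matrix()[:,0]
b=bot.get_image('top');h=cv2.cvtColor(b['frame'],cv2.COLOR_RGB2HSV);m=((h[...,0]>=6)&(h[...,0]<=20)&(h[...,1]>140)&(h[...,2]>90));m[:, :312]=0;m[:,332:]=0;m[:168]=0;m[205:]=0
ys,xs=np.where(m);print('orange rows',dict(zip(*np.unique(ys,return_counts=True))))
print(s['t'],p,p+.175*x+[0,0,-.029],s['ft_force'],s['ft_torque'])
E
python3 q.py
```

```text
orange rows {np.int64(171): np.int64(1), np.int64(175): np.int64(2), np.int64(176): np.int64(4), np.int64(177): np.int64(5), np.int64(178): np.int64(8), np.int64(179): np.int64(6), np.int64(180): np.int64(1), np.int64(181): np.int64(1)}
12.6333 [0.46735184 0.13564337 0.12958569] [0.64154251 0.15245435 0.10057295] [ 1.77359282 -0.45024359 -0.9625576 ] [-0.00858039 -0.43944419  0.0124373 ]
```

In contact: about 2 N pull, 0.44 N m about y (the clearer signal), and the tab has come about 11 mm. I'll carry on in millimetre steps by feel.

Emit:
arm_command:
  increments:
    - [[1,0,0],[0,0,0],0]
    - [[1,0,0],[0,0,0],0]
    - [[1,0,0],[0,0,0],0]
    - [[0,0,0],[0,0,0],0]

```text
t: 13.02
tool_pos: [0.4644, 0.1354, 0.1296]
ee_rot: [0.151, -3.138, 0.0]
ft_force: [1.5, -0.6, -1.1]
width: 0.0141
finger_force: 97.8
```

```bash
cat > f.py <<'E'
from h import *
s=bot.state();print(round(s['t'],2),np.round(s['tool_pos'],4),np.round(s['ft_force'],2),np.round(s['ft_torque'],3))
E
python3 f.py
```

```text
13.02 [0.4644 0.1354 0.1296] [ 1.52 -0.56 -1.14] [-0.004 -0.486 -0.026]
```

Emit:
arm_command:
  increments:
    - [[1,0,0],[0,0,0],0]
    - [[0,0,0],[0,0,0],0]

```text
t: 13.18
tool_pos: [0.4634, 0.1353, 0.1296]
ee_rot: [0.151, -3.138, 0.0]
ft_force: [1.9, 0.5, -2.1]
width: 0.0141
finger_force: 97.8
```

```bash
python3 f.py
```

```text
13.18 [0.4634 0.1353 0.1296] [ 1.91  0.49 -2.11] [ 0.03  -0.486 -0.006]
```

Emit:
arm_command:
  increments:
    - [[1,0,0],[0,0,0],0]
    - [[0,0,0],[0,0,0],0]

```text
t: 13.35
tool_pos: [0.4624, 0.1352, 0.1296]
ee_rot: [0.151, -3.138, 0.0]
ft_force: [3.1, -0.4, -1.9]
width: 0.014
finger_force: 97.8
```

```bash
python3 f.py
```

```text
13.35 [0.4624 0.1352 0.1296] [ 3.13 -0.38 -1.94] [ 0.041 -0.513 -0.039]
```

Emit:
arm_command:
  increments:
    - [[1,0,0],[0,0,0],0]
    - [[0,0,0],[0,0,0],0]

```text
t: 13.52
tool_pos: [0.4614, 0.1351, 0.1296]
ee_rot: [0.151, -3.138, 0.0]
ft_force: [2.8, -1.2, -2.2]
width: 0.014
finger_force: 97.8
```

```bash
python3 f.py
```

```text
13.52 [0.4614 0.1351 0.1296] [ 2.75 -1.19 -2.16] [-0.033 -0.531 -0.028]
```

Emit:
arm_command:
  increments:
    - [[1,0,0],[0,0,0],0]
    - [[0,0,0],[0,0,0],0]

```text
t: 13.68
tool_pos: [0.4604, 0.135, 0.1296]
ee_rot: [0.151, -3.138, 0.0]
ft_force: [2.0, -0.2, -2.2]
width: 0.0139
finger_force: 97.8
```

```bash
python3 f.py
```

```text
13.68 [0.4604 0.135  0.1296] [ 2.02 -0.24 -2.21] [-0.012 -0.554 -0.086]
```

Emit:
arm_command:
  increments:
    - [[1,0,0],[0,0,0],0]
    - [[0,0,0],[0,0,0],0]

```text
t: 13.85
tool_pos: [0.4594, 0.1349, 0.1296]
ee_rot: [0.151, -3.138, 0.0]
ft_force: [2.5, -0.5, -1.7]
width: 0.0141
finger_force: 97.8
```

```bash
python3 f.py
```

```text
13.85 [0.4594 0.1349 0.1296] [ 2.46 -0.54 -1.75] [ 0.037 -0.537 -0.138]
```

Emit:
arm_command:
  increments:
    - [[1,0,0],[0,0,0],0]
    - [[0,0,0],[0,0,0],0]

```text
t: 14.02
tool_pos: [0.4587, 0.1348, 0.1296]
ee_rot: [-0.151, 3.138, -0.0]
ft_force: [3.1, -0.6, -2.5]
width: 0.0139
finger_force: 97.7
```

```bash
python3 f.py
```

```text
14.02 [0.4587 0.1348 0.1296] [ 3.05 -0.56 -2.51] [-0.047 -0.628 -0.06 ]
```

Emit:
arm_command:
  increments:
    - [[0.6,0,0],[0,0,0],0]
    - [[0,0,0],[0,0,0],0]

```text
t: 14.18
tool_pos: [0.4582, 0.1348, 0.1296]
ee_rot: [-0.151, 3.137, -0.0]
ft_force: [4.0, -0.3, -2.6]
width: 0.0139
finger_force: 97.7
```

```bash
python3 f.py
```

```text
14.18 [0.4582 0.1348 0.1296] [ 3.99 -0.32 -2.57] [ 0.012 -0.728 -0.06 ]
```

Emit:
arm_command:
  increments:
    - [[0.5,0,0],[0,0,0],0]
    - [[0,0,0],[0,0,0],0]

```text
t: 14.35
tool_pos: [0.4576, 0.1347, 0.1296]
ee_rot: [-0.151, 3.138, -0.0]
ft_force: [2.6, -0.3, -2.1]
width: 0.0139
finger_force: 97.7
```

```bash
python3 f.py
```

```text
14.35 [0.4576 0.1347 0.1296] [ 2.65 -0.29 -2.12] [ 0.013 -0.735 -0.09 ]
```

Emit:
arm_command:
  increments:
    - [[0.6,0,0],[0,0,0],0]
    - [[0,0,0],[0,0,0],0]

```text
t: 14.52
tool_pos: [0.4569, 0.1346, 0.1296]
ee_rot: [-0.151, 3.138, -0.0]
ft_force: [3.8, 0.6, -1.6]
width: 0.0144
finger_force: 97.7
```

```bash
python3 f.py
```

```text
14.52 [0.4569 0.1346 0.1296] [ 3.8   0.63 -1.62] [ 0.015 -0.755 -0.06 ]
```

Emit:
arm_command:
  increments:
    - [[0.6,0,0],[0,0,0],0]
    - [[0,0,0],[0,0,0],0]

```text
t: 14.68
tool_pos: [0.4562, 0.1346, 0.1296]
ee_rot: [0.151, -3.138, 0.0]
ft_force: [3.9, 0.2, -2.0]
width: 0.0142
finger_force: 97.7
```

```bash
python3 f.py
```

```text
14.68 [0.4562 0.1346 0.1296] [ 3.94  0.15 -2.01] [-0.021 -0.829 -0.117]
```

Emit:
arm_command:
  increments:
    - [[0.5,0,0],[0,0,0],0]
    - [[0,0,0],[0,0,0],0]

```text
t: 14.85
tool_pos: [0.4557, 0.1345, 0.1296]
ee_rot: [-0.151, 3.138, -0.0]
ft_force: [4.6, 0.0, -2.0]
width: 0.0145
finger_force: 97.7
```

```bash
python3 f.py
```

```text
14.85 [0.4557 0.1345 0.1296] [ 4.57  0.01 -1.95] [-0.086 -0.732 -0.024]
```

Emit:
arm_command:
  increments:
    - [[0.5,0,0],[0,0,0],0]
    - [[0,0,0],[0,0,0],0]

```text
t: 15.02
tool_pos: [0.4552, 0.1345, 0.1296]
ee_rot: [0.151, -3.138, 0.0]
ft_force: [3.5, 1.0, -2.1]
width: 0.0141
finger_force: 97.7
```

```bash
python3 f.py
```

```text
15.02 [0.4552 0.1345 0.1296] [ 3.46  1.04 -2.05] [ 0.013 -0.715 -0.061]
```

Emit:
arm_command:
  increments:
    - [[0.6,0,0],[0,0,0],0]
    - [[0,0,0],[0,0,0],0]

```text
t: 15.18
tool_pos: [0.4546, 0.1344, 0.1296]
ee_rot: [0.151, -3.138, 0.0]
ft_force: [3.6, -0.1, -2.0]
width: 0.0142
finger_force: 97.7
```

```bash
python3 f.py
```

```text
15.18 [0.4546 0.1344 0.1296] [ 3.57 -0.13 -1.97] [ 0.019 -0.75  -0.053]
```

Emit:
arm_command:
  increments:
    - [[0.7,0,0],[0,0,0],0]
    - [[0,0,0],[0,0,0],0]

```text
t: 15.35
tool_pos: [0.4539, 0.1344, 0.1296]
ee_rot: [0.151, -3.138, 0.0]
ft_force: [3.6, 0.2, -1.8]
width: 0.0144
finger_force: 97.7
```

```bash
python3 f.py
```

```text
15.35 [0.4539 0.1344 0.1296] [ 3.57  0.18 -1.84] [-0.019 -0.811 -0.027]
```

Emit:
arm_command:
  increments:
    - [[0.7,0,0],[0,0,0],0]
    - [[0,0,0],[0,0,0],0]

```text
t: 15.52
tool_pos: [0.4532, 0.1343, 0.1296]
ee_rot: [0.151, -3.138, 0.0]
ft_force: [3.3, 0.3, -1.2]
width: 0.0141
finger_force: 97.7
```

```bash
python3 q.py
```

```text
orange rows {np.int64(180): np.int64(1), np.int64(181): np.int64(2), np.int64(182): np.int64(7), np.int64(183): np.int64(7), np.int64(184): np.int64(3), np.int64(186): np.int64(2)}
15.5167 [0.45319269 0.13429152 0.12956674] [0.62738354 0.1511006  0.10055237] [ 3.27833297  0.34647006 -1.24677699] [-0.01685063 -0.73905527 -0.04824857]
```

Emit:
arm_command:
  increments:
    - [[1,0,0],[0,0,0],0]
    - [[0,0,0],[0,0,0],0]

```text
t: 15.73
tool_pos: [0.4522, 0.1342, 0.1296]
ee_rot: [0.151, -3.138, 0.0]
ft_force: [3.9, 0.0, -2.6]
width: 0.014
finger_force: 97.7
```

```bash
python3 f.py
```

```text
15.73 [0.4522 0.1342 0.1296] [ 3.88  0.01 -2.57] [-0.048 -0.737 -0.059]
```

Emit:
arm_command:
  increments:
    - [[1,0,0],[0,0,0],0]
    - [[0,0,0],[0,0,0],0]

```text
t: 15.9
tool_pos: [0.4511, 0.1341, 0.1296]
ee_rot: [0.151, -3.138, 0.0]
ft_force: [3.5, 0.1, -1.7]
width: 0.0142
finger_force: 97.7
```

```bash
python3 f.py
```

```text
15.9 [0.4511 0.1341 0.1296] [ 3.52  0.07 -1.73] [ 0.001 -0.741 -0.09 ]
```

Emit:
arm_command:
  increments:
    - [[1,0,0],[0,0,0],0]
    - [[0,0,0],[0,0,0],0]

```text
t: 16.07
tool_pos: [0.4501, 0.134, 0.1296]
ee_rot: [0.151, -3.138, 0.0]
ft_force: [3.8, 0.1, -1.2]
width: 0.0142
finger_force: 97.7
```

```bash
python3 f.py
```

```text
16.07 [0.4501 0.134  0.1296] [ 3.81  0.06 -1.19] [-0.02  -0.696 -0.082]
```

Emit:
arm_command:
  increments:
    - [[1,0,0],[0,0,0],0]
    - [[0,0,0],[0,0,0],0]

```text
t: 16.23
tool_pos: [0.4491, 0.1339, 0.1296]
ee_rot: [0.151, -3.138, 0.0]
ft_force: [3.2, 0.0, -1.7]
width: 0.0142
finger_force: 97.7
```

```bash
python3 f.py
```

```text
16.23 [0.4491 0.1339 0.1296] [ 3.25  0.05 -1.74] [ 0.038 -0.7   -0.141]
```

Emit:
arm_command:
  increments:
    - [[1,0,0],[0,0,0],0]
    - [[0,0,0],[0,0,0],0]

```text
t: 16.4
tool_pos: [0.4482, 0.1338, 0.1296]
ee_rot: [0.151, -3.138, 0.0]
ft_force: [4.1, -0.2, -2.2]
width: 0.014
finger_force: 97.7
```

```bash
python3 f.py
```

```text
16.4 [0.4482 0.1338 0.1296] [ 4.14 -0.16 -2.19] [-0.009 -0.712 -0.061]
```

Emit:
arm_command:
  increments:
    - [[1,0,0],[0,0,0],0]
    - [[0,0,0],[0,0,0],0]

```text
t: 16.57
tool_pos: [0.4471, 0.1337, 0.1296]
ee_rot: [0.151, -3.138, 0.0]
ft_force: [3.5, 0.3, -1.5]
width: 0.0142
finger_force: 97.7
```

```bash
python3 f.py
```

```text
16.57 [0.4471 0.1337 0.1296] [ 3.45  0.31 -1.52] [-0.044 -0.768 -0.12 ]
```

Emit:
arm_command:
  increments:
    - [[1,0,0],[0,0,0],0]
    - [[0,0,0],[0,0,0],0]

```text
t: 16.73
tool_pos: [0.4461, 0.1336, 0.1296]
ee_rot: [0.151, -3.138, 0.0]
ft_force: [3.6, 0.0, -1.0]
width: 0.0141
finger_force: 97.7
```

```bash
python3 f.py
```

```text
16.73 [0.4461 0.1336 0.1296] [ 3.59  0.03 -1.04] [-0.043 -0.659 -0.047]
```

Emit:
arm_command:
  increments:
    - [[1,0,0],[0,0,0],0]
    - [[0,0,0],[0,0,0],0]

```text
t: 16.9
tool_pos: [0.445, 0.1335, 0.1295]
ee_rot: [0.151, -3.137, 0.0]
ft_force: [2.9, 0.5, -1.3]
width: 0.0142
finger_force: 97.8
```

```bash
python3 f.py
```

```text
16.9 [0.445  0.1335 0.1295] [ 2.91  0.53 -1.27] [-0.029 -0.612 -0.067]
```

Emit:
arm_command:
  increments:
    - [[0.7,0,0],[0,0,0],0]
    - [[0,0,0],[0,0,0],0]

```text
t: 17.07
tool_pos: [0.4444, 0.1334, 0.1295]
ee_rot: [0.151, -3.138, 0.0]
ft_force: [2.4, -0.7, -1.8]
width: 0.014
finger_force: 97.8
```

```bash
python3 f.py
```

```text
17.07 [0.4444 0.1334 0.1295] [ 2.41 -0.72 -1.85] [-0.024 -0.588 -0.108]
```

Emit:
arm_command:
  increments:
    - [[0.8,0,0],[0,0,0],0]
    - [[0,0,0],[0,0,0],0]

```text
t: 17.23
tool_pos: [0.4437, 0.1334, 0.1295]
ee_rot: [0.151, -3.138, 0.0]
ft_force: [3.6, 0.9, -2.0]
width: 0.0142
finger_force: 97.7
```

```bash
python3 f.py
```

```text
17.23 [0.4437 0.1334 0.1295] [ 3.58  0.86 -1.97] [-0.061 -0.668 -0.091]
```

Emit:
arm_command:
  increments:
    - [[0.8,0,0],[0,0,0],0]
    - [[0,0,0],[0,0,0],0]

```text
t: 17.4
tool_pos: [0.4429, 0.1333, 0.1295]
ee_rot: [0.151, -3.138, 0.0]
ft_force: [3.4, -0.4, -2.4]
width: 0.014
finger_force: 97.7
```

```bash
python3 f.py
```

```text
17.4 [0.4429 0.1333 0.1295] [ 3.37 -0.42 -2.42] [-0.084 -0.713 -0.014]
```

Emit:
arm_command:
  increments:
    - [[0.8,0,0],[0,0,0],0]
    - [[0,0,0],[0,0,0],0]

```text
t: 17.57
tool_pos: [0.4421, 0.1332, 0.1296]
ee_rot: [0.151, -3.138, 0.0]
ft_force: [2.4, 0.8, -2.6]
width: 0.014
finger_force: 97.7
```

```bash
python3 f.py
```

```text
17.57 [0.4421 0.1332 0.1296] [ 2.39  0.84 -2.62] [-0.077 -0.698 -0.111]
```

Emit:
arm_command:
  increments:
    - [[1,0,0],[0,0,0],0]
    - [[0,0,0],[0,0,0],0]

```text
t: 17.73
tool_pos: [0.4414, 0.1331, 0.1296]
ee_rot: [-0.151, 3.138, -0.0]
ft_force: [4.1, -0.0, -2.8]
width: 0.0141
finger_force: 97.7
```

```bash
python3 f.py
```

```text
17.73 [0.4414 0.1331 0.1296] [ 4.11 -0.02 -2.81] [-0.041 -0.801 -0.076]
```

Emit:
arm_command:
  increments:
    - [[0.7,0,0],[0,0,0],0]
    - [[0,0,0],[0,0,0],0]

```text
t: 17.9
tool_pos: [0.4412, 0.1331, 0.1297]
ee_rot: [-0.151, 3.137, -0.0]
ft_force: [4.4, -0.1, -3.5]
width: 0.0144
finger_force: 97.6
```

```bash
python3 q.py
```

```text
orange rows {np.int64(184): np.int64(2), np.int64(185): np.int64(5), np.int64(186): np.int64(8), np.int64(187): np.int64(6), np.int64(188): np.int64(2)}
17.9 [0.44117912 0.13313745 0.12972596] [0.61536977 0.14994726 0.10094367] [ 4.41799691 -0.10503996 -3.48284386] [-0.02046267 -0.97876263 -0.0739533 ]
```

Torque rose to 0.98 N m (about 5 N) while the tool advanced only 0.2 mm of 0.7, so the stop has been met. I'll ease back slowly and see whether the tab stays.

Emit:
arm_command:
  increments:
    - [[-1,0,0],[0,0,0],0]
    - [[-1,0,0],[0,0,0],0]
    - [[-1,0,0],[0,0,0],0]
    - [[-1,0,0],[0,0,0],0]
    - [[-1,0,0],[0,0,0],0]
    - [[-1,0,0],[0,0,0],0]
    - [[0,0,0],[0,0,0],0]

```text
t: 18.53
tool_pos: [0.4455, 0.1336, 0.1291]
ee_rot: [0.151, -3.136, -0.0]
ft_force: [-0.4, -0.0, -0.7]
width: 0.0143
finger_force: 97.8
```

```bash
python3 q.py
```

```text
orange rows {np.int64(182): np.int64(1), np.int64(183): np.int64(3), np.int64(184): np.int64(4), np.int64(185): np.int64(8), np.int64(186): np.int64(7), np.int64(187): np.int64(1), np.int64(189): np.int64(1)}
18.5333 [0.44554488 0.13364598 0.12912934] [0.61973162 0.15049342 0.09975049] [-0.43808072 -0.00159298 -0.69985824] [-0.01485003 -0.02704102 -0.00981174]
```

Latched: the force is gone and the tab stays put (orange still at rows 184–186). Now I back off, lift, and carry the rod to above its rest.

```bash
python3 - <<'E'
from h import *
s=bot.state();p=np.array(s['tool_pos']);x=-R.from_rotvec(s['ee_rot']).as_matrix()[:,0]
q=p+x*.005
plan([(q,185.5,3),(q*[1,1,0]+[0,0,.192],185.5,7),([.4719,.4085,.185],180.93,17)],0)
E
```

```text
27 16.1 0.005
[[[-1.7,-0,0],[0,-0.002,0],0],[[-1.6,0,0],[0,0,0],0],[[-1.7,-0,0],[0,0,0],0],[[-0,0,-9],[0,0,0],0],[[-0,0,-9],[0,0,0],0],[[-0,0,-8.9],[0,0,0],0],[[-0,0,-9],[0,0,0],0],[[-0,0,-9],[0,0,0],0],[[-0,0,-9],[0,0,0],0],[[-0,0,-9],[0,0,0],0],[[-2.8,15.9,0.4],[0,0,0.005],0],[[-2.7,16,0.4],[0,0,0.005],0],[[-2.7,16,0.4],[0,0,0.004],0],[[-2.5,16,0.5],[0,0,0.005],0],[[-2.5,16,0.4],[0,0,0.005],0],[[-2.5,16,0.4],[0,0,0.005],0],[[-2.3,16,0.4],[0,0,0.004],0],[[-2.3,16,0.4],[0,0,0.005],0],[[-2.2,16.1,0.4],[0,0,0.005],0],[[-2.1,16,0.5],[0,0,0.004],0]]
[[[-2,16.1,0.4],[0,0,0.005],0],[[-2,16,0.4],[0,0,0.005],0],[[-1.9,16.1,0.4],[0,0,0.004],0],[[-1.8,16.1,0.4],[0,0,0.005],0],[[-1.8,16.1,0.4],[0,0,0.005],0],[[-1.6,16.1,0.4],[0,0,0.004],0],[[-1.6,16.1,0.5],[0,0,0.005],0]]
```

Emit:
arm_command:
  increments:
    - [[-1.7,0,0],[0,0,0],0]
    - [[-1.7,0,0],[0,0,0],0]
    - [[-1.7,0,0],[0,0,0],0]
    - [[0,0,-9],[0,0,0],0]
    - [[0,0,-9],[0,0,0],0]
    - [[0,0,-9],[0,0,0],0]
    - [[0,0,-9],[0,0,0],0]
    - [[0,0,-9],[0,0,0],0]
    - [[0,0,-9],[0,0,0],0]
    - [[0,0,-9],[0,0,0],0]
    - [[-2.8,16,0.4],[0,0,0.005],0]
    - [[-2.7,16,0.4],[0,0,0.005],0]
    - [[-2.6,16,0.4],[0,0,0.005],0]
    - [[-2.5,16,0.4],[0,0,0.005],0]
    - [[-2.5,16,0.4],[0,0,0.005],0]
    - [[-2.4,16,0.4],[0,0,0.005],0]
    - [[-2.3,16,0.4],[0,0,0.005],0]
    - [[-2.3,16,0.4],[0,0,0.005],0]
    - [[-2.2,16,0.4],[0,0,0.005],0]
    - [[-2.1,16,0.4],[0,0,0.005],0]

```text
t: 20.25
tool_pos: [0.4642, 0.2964, 0.1891]
ee_rot: [-0.072, 3.141, -0.0]
ft_force: [0.7, -0.6, -1.1]
width: 0.014
finger_force: 97.9
```

Emit:
arm_command:
  increments:
    - [[-2,16,0.4],[0,0,0.005],0]
    - [[-2,16,0.4],[0,0,0.005],0]
    - [[-1.9,16,0.4],[0,0,0.004],0]
    - [[-1.8,16,0.4],[0,0,0.004],0]
    - [[-1.8,16,0.4],[0,0,0.004],0]
    - [[-1.6,16,0.4],[0,0,0.004],0]
    - [[-1.6,16,0.4],[0,0,0.004],0]
    - [[0,0,0],[0,0,0],0]
    - [[0,0,0],[0,0,0],0]

```text
t: 21.0
tool_pos: [0.4731, 0.4082, 0.1858]
ee_rot: [0.027, -3.141, 0.001]
ft_force: [-0.2, -0.6, -0.4]
width: 0.0139
finger_force: 97.9
```

```bash
python3 - <<'E'
from h import *
a=snap('scene','s6');b=snap('top','t6');A4=np.load('pics/s4.npz');B4=np.load('pics/t4.npz')
s=bot.state();print(s['t'],s['tool_pos'],R.from_rotvec(s['ee_rot']).as_matrix(),s['width'],s['ft_force'])
def yel(f,c):
    h=cv2.cvtColor(f,cv2.COLOR_RGB2HSV)[c[1]:c[3],c[0]:c[2]];m=(h[...,0]>=20)&(h[...,0]<=33)&(h[...,1]>130)&(h[...,2]>90)
    y,x=np.where(m);return len(x),x.min()+c[0],y.min()+c[1],x.max()+c[0],y.max()+c[1],x.mean()+c[0],y.mean()+c[1]
c=(205,183,245,206)
print(yel(A4['frame'],c),yel(a['frame'],c)); c=(225,160,245,205);print(yel(B4['frame'],c),yel(b['frame'],c))
o=np.hstack([cv2.resize(f[180:220,205:285,::-1],(800,400),interpolation=cv2.INTER_CUBIC)[:,:400*2] for f in(A4['frame'],)])
o=np.vstack([cv2.resize(f[175:223,205:285,::-1],(500,300),interpolation=cv2.INTER_CUBIC) for f in(A4['frame'],a['frame'])])
cv2.imwrite('pics/c8.png',o)
# tab still latched?
h=cv2.cvtColor(b['frame'],cv2.COLOR_RGB2HSV);m=((h[...,0]>=6)&(h[...,0]<=20)&(h[...,1]>140)&(h[...,2]>90));m[:,:312]=0;m[:,332:]=0;m[:165]=0;m[205:]=0
print('tab rows',dict(zip(*np.unique(np.where(m)[0],return_counts=True))))
E
```

```text
21.1 [0.47314314 0.40721725 0.18588874] [[-9.99872095e-01 -1.59927703e-02 -1.59055143e-04]
 [-1.59926458e-02  9.99871824e-01 -7.55510652e-04]
 [ 1.71117464e-04 -7.52870305e-04 -9.99999702e-01]] 0.014315613579747243 [-0.72975082 -0.11780414 -1.49599278]
(58, np.int64(213), np.int64(185), np.int64(236), np.int64(200), np.float64(221.81034482758622), np.float64(191.24137931034483)) (61, np.int64(212), np.int64(185), np.int64(236), np.int64(200), np.float64(221.7377049180328), np.float64(191.22950819672133))
(69, np.int64(232), np.int64(167), np.int64(234), np.int64(195), np.float64(233.2463768115942), np.float64(179.4927536231884)) (62, np.int64(232), np.int64(167), np.int64(234), np.int64(194), np.float64(233.32258064516128), np.float64(178.91935483870967))
tab rows {np.int64(182): np.int64(1), np.int64(183): np.int64(3), np.int64(184): np.int64(5), np.int64(185): np.int64(11), np.int64(186): np.int64(11), np.int64(187): np.int64(1), np.int64(188): np.int64(3), np.int64(189): np.int64(2)}
```

View pics/c8.png

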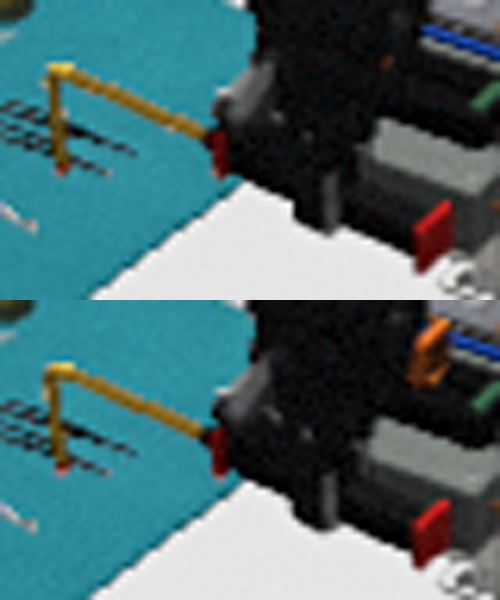

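Before (top) and after (bottom) match: ball at (62,168) and (62,467), so the rod sits unchanged in the grip, and the orange tab is forward at (432,350). Lowering into the rest.

Emit:
arm_command:
  increments:
    - [[0.5,0.6,12],[0,0,0],0]
    - [[0.5,0,14],[0,0,0],0]
    - [[0,0,14],[0,0,0],0]
    - [[0,0,14],[0,0,0],0]
    - [[0,0,14],[0,0,0],0]
    - [[0,0,12],[0,0,0],0]
    - [[0,0,10],[0,0,0],0]
    - [[0,0,8],[0,0,0],0]
    - [[0,0,6],[0,0,0],0]
    - [[0,0,6],[0,0,0],0]
    - [[0,0,5],[0,0,0],0]
    - [[0,0,5],[0,0,0],0]
    - [[0,0,4],[0,0,0],0]
    - [[0,0,4],[0,0,0],0]
    - [[0,0,0],[0,0,0],0]
    - [[0,0,0],[0,0,0],0]

```text
t: 22.43
tool_pos: [0.4721, 0.4085, 0.0576]
ee_rot: [0.026, -3.141, 0.0]
ft_force: [1.1, 0.3, -0.9]
width: 0.0145
finger_force: 97.9
```

```bash
python3 f.py
```

```text
22.43 [0.4721 0.4085 0.0576] [ 1.08  0.28 -0.92] [-0.071  0.063  0.015]
```

Emit:
arm_command:
  increments:
    - [[0,0,1],[0,0,0],0]
    - [[0,0,1],[0,0,0],0]
    - [[0,0,1],[0,0,0],0]
    - [[0,0,0],[0,0,0],0]
    - [[0,0,0],[0,0,0],0]

```text
t: 22.85
tool_pos: [0.4722, 0.4085, 0.0547]
ee_rot: [-0.026, 3.141, -0.0]
ft_force: [-0.9, -0.0, -1.5]
width: 0.0143
finger_force: 97.9
```

```bash
python3 f.py
```

```text
22.85 [0.4722 0.4085 0.0547] [-0.86 -0.03 -1.48] [-0.03  -0.065 -0.039]
```

Emit:
arm_command:
  increments:
    - [[0,0,0.6],[0,0,0],0]
    - [[0,0,0.6],[0,0,0],0]
    - [[0,0,0],[0,0,0],0]
    - [[0,0,0],[0,0,0],0]

```text
t: 23.18
tool_pos: [0.4723, 0.4085, 0.0542]
ee_rot: [-0.025, 3.141, 0.0]
ft_force: [-2.0, -0.6, 4.4]
width: 0.0143
finger_force: 98.8
```

```bash
python3 f.py
```

```text
23.18 [0.4723 0.4085 0.0542] [-2.   -0.56  4.44] [-0.224  0.343 -0.046]
```

Seated (4.4 N up). Releasing and rising.

Emit:
arm_command:
  increments:
    - [[0,0,0],[0,0,0],0.5]
    - [[0,0,0],[0,0,0],0.5]
    - [[0,0,0],[0,0,0],0.6]
    - [[0,0,0],[0,0,0],0.8]
    - [[0,0,0],[0,0,0],0.8]
    - [[0,0,0],[0,0,0],0.8]
    - [[0,0,0],[0,0,0],0.8]
    - [[0,0,-4],[0,0,0],0.8]
    - [[0,0,-8],[0,0,0],0.8]
    - [[0,0,-12],[0,0,0],0.8]
    - [[0,0,-15],[0,0,0],0.8]
    - [[0,0,-20],[0,0,0],0.8]
    - [[0,0,-20],[0,0,0],0.8]
    - [[0,0,-20],[0,0,0],0.8]
    - [[0,0,-20],[0,0,0],0.8]
    - [[0,0,-20],[0,0,0],0.8]
    - [[0,0,-20],[0,0,0],0.8]
    - [[0,0,0],[0,0,0],0.8]
    - [[0,0,0],[0,0,0],0.8]
  force: 40

```text
t: 24.77
tool_pos: [0.4732, 0.4092, 0.2146]
ee_rot: [-0.025, 3.138, 0.004]
ft_force: [-0.7, -0.1, -0.7]
width: 0.0679
finger_force: 0.0
```

```bash
python3 - <<'E'
from h import *
a=snap('scene','s7');b=snap('top','t7');A=np.load('pics/scene0.npz')['frame']
c=(190,205,290,285)
def seg(f,lo,hi):
    h=cv2.cvtColor(f,cv2.COLOR_RGB2HSV)[c[1]:c[3],c[0]:c[2]];m=((h[...,0]-lo)%180<=(hi-lo)%180)&(h[...,1]>140)&(h[...,2]>80)
    y,x=np.where(m);return len(x),x.mean().round(1),y.mean().round(1),x.min(),x.max(),y.min(),y.max()
for lo,hi in((20,33),(172,6)): print(seg(A,lo,hi),seg(a['frame'],lo,hi))
d=np.abs(A.astype(int)-a['frame']).max(2)>60
print('changed px rest window',d[205:285,190:290].sum())
h=cv2.cvtColor(b['frame'],cv2.COLOR_RGB2HSV);m=((h[...,0]>=6)&(h[...,0]<=20)&(h[...,1]>140)&(h[...,2]>90));m[:,:312]=0;m[:,332:]=0;m[:165]=0;m[205:]=0
print('tab rows',dict(zip(*np.unique(np.where(m)[0],return_counts=True))))
s=bot.state();print(s['t'],s['tool_pos'],s['width'],s['ft_force'])
E
```

```text
(58, np.float64(36.2), np.float64(18.5), np.int64(26), np.int64(50), np.int64(13), np.int64(25)) (50, np.float64(36.8), np.float64(18.8), np.int64(27), np.int64(49), np.int64(13), np.int64(25))
(16, np.float64(29.2), np.float64(12.7), np.int64(7), np.int64(84), np.int64(0), np.int64(44)) (13, np.float64(15.0), np.float64(6.3), np.int64(4), np.int64(83), np.int64(0), np.int64(41))
changed px rest window 1363
tab rows {np.int64(182): np.int64(1), np.int64(183): np.int64(3), np.int64(184): np.int64(5), np.int64(185): np.int64(11), np.int64(186): np.int64(11), np.int64(187): np.int64(1), np.int64(188): np.int64(3), np.int64(189): np.int64(2)}
24.8667 [0.47193132 0.40828626 0.21198196] 0.0683629375957545 [ 0.17099543 -0.80056142 -0.48835688]
```

```bash
python3 -c "
from workcell import bot
print(bot.finish_job())"
```

```text
the job is handed in; nothing more can be done
None
```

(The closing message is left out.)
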